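# Put the welding bench tools back in their places

## Robot

A 7-joint arm with a two-finger parallel gripper is mounted at the origin on the work surface. World frame = base frame: x ahead of the robot, y to its left, z up, the work surface at z = 0. Lengths are in m, angles in rad, forces in N, time in s.
With the tool pointing down it reaches from about 0.425 to 0.95 m from the base axis. Payload 4.7 kg.
Tool frame: the origin (TCP) lies midway between the tips of the shut fingers; the grasp point (between the pads) lies 19 mm behind it (pinch_z is the distance from the TCP to the grasp point, in m); z points along the fingers, y is the line along which they close (so a half turn about z gives the same grasp; the last joint's range is limited). The gripper opens to 87 mm and grips with 3 to 60 N. Pads are 19 mm wide; open, the fingers measure 117 mm over their backs; the gripper's body (75 mm by 190 mm) begins 51 mm behind the grasp point.
Start: joints at [1.285, 0.469, -0.049, 1.532, 0.024, 1.141, -0.082], TCP at [0.171, -0.653, 0.191] pointing down, gripper open.
Joint ranges: [-2.59, 2.59], [-0.33, 1.99], [-1.39, 1.29], [0.1, 2.45], [-1.04, 4.18], [0.21, 1.99], [-2.66, 2.66]. Speed limits (rad/s): [2.57, 2.57, 3.14, 3.14, 3.14, 3.14, 3.14].

## Interface

Orientations are given as a rotation vector (axis times angle).
In Python, from cell import * gives the robot as it stands.
- The arm moves only by the shell command python3 -m pendant 'ROWS' [FORCE]. ROWS is JSON, a list of rows, each an object with "claw": the opening, from 0 (shut) to 1 (fully open); "dp": the shift along the tool's x, y, z in units of 50 mm (1.0 is 50 mm), a list of three; "spin": the turn about the tool's z in units of 5 degrees (1.0 is 5 degrees). A call has 1 to 12 rows; each row is the pose to reach, as a shift and turn from the pose commanded when the call began, along the tool's axes at that moment; what a row does not reach only later rows make up. A row lasts 1/10 s, in which the tool goes at most 50 mm and 8.59 degrees, less where a joint would pass 70% of its speed; a pose out of reach is approached as far as the arm can. A call with a gripper value outside its range is refused whole. The fingers move at their own pace and stop on an object; FORCE is the grip in N (left out, the last holds). Time passes only in rows, so rows that repeat a pose let the fingers close. It gives the time, the measured TCP pose, the force, the opening and the grip force at its end, in the units of the state.
- read_state(): the state, without advancing time (a new reading comes with each control period).
- capture(name): name is "side" or "top" or "wrist"; returns a dict with "img" (400x640x3 uint8, blue, green, red), "range_z" (400x640 float32, m along the optical axis (not along the pixel's ray), 0 where there is no reading), "intrinsics" (3x3 intrinsics, pixels), "rvec" (rotation vector, rad) and "tvec" (3), from world to camera coordinates, as OpenCV has them; the wrist camera has in their place "tool_from_camera" (4x4, takes a point from camera to tool coordinates, whose origin is the TCP and whose axes are the flange's). Camera axes: x right, y down, z forward; pixel columns grow to the right and rows downward; lengths in m; the calibration is good to about 2 mm. A picture is of the moment at which its call begins: read the wrist's pose just before it.
- sign_off(): hands the job in; it is judged then, once.
The state is a dict: "t": time; "joint_positions": joint angles; "qd": joint speeds; "joint_efforts": joint torques, N m; "position": TCP position; "tcp_rot": TCP orientation; "force": force on the tool from outside, world axes, zero at the start; "torque": the same for the moment, N m; "finger_gap": finger opening in m; "grasp_force": force on a finger pad.
Only numpy, scipy, OpenCV 4.12 (cv2) and the standard library are available. Lean on these libraries where they do the work, as an engineer would, in place of code of your own. Each camera call takes 0.05 s, during which the arm holds its last target. There are 200 camera calls.

## Task

Clear up the welding bench: lay the adjustable wrench flat and fully down in its cutout tray and the red magnetic square flat and fully down in its triangular nest, each turned to match its recess, and stand the green tin centred on the green-ringed pad and the orange tin centred on the orange-ringed pad, lids up. Any order will do; do not knock over or shift the copper nozzle standing among the places.

Things in the scene. Friction and masses are not known exactly. Their poses are not given: they have to be found in the camera images.
- wrench_c (a point): Adjustable wrench lying flat (mm): 150 long, 12 thick, blue handle 16 wide, steel head 42 wide. Point: on the handle's centreline, half-way up (6), near the centre of mass; pinch across the handle here. x points along it to the head, z up. The head spans 26 to 64 ahead of the point; the handle ends 86 behind it.
- square_c (a point): Red magnetic welding square lying flat (mm): blunted right-angled triangle, 16 thick. Point: its middle, half-way up (8). x points from the long side (flat, 88 long, at x=-23) to the blunted right-angle corner (flat, 20 wide, at x=+23); grip these two parallel flats, 46 apart. y along the long side, z up. Slanting sides run from (-11,+-44) to (23,+-10).
- green_tin_c (a point): Round tin with a green lid and green band, 56 diameter, 46 high, standing upright. The point is its centre, 23 above its underside; z up. Sizes in mm.
- orange_tin_c (a point): Round tin with an orange lid and orange band, otherwise the same as the green tin: 56 diameter, 46 high. The point is its centre, 23 above its underside; z up. Sizes in mm.
- wrench_tray: Fixed tray (mm), 182x90, 15 high: black foam on a yellow floor 6 above the bench; wrench-shaped cutout 9 deep, 8 to spare all round. Origin on the bench below where the wrench's point belongs (12 above it); x points to the cutout's wide head end and the wrench's x must too; z up. An open channel 44 wide crosses it at the origin along y for fingers. The head cannot go down in the narrow end.
- square_nest: Fixed yellow plate (mm), 100x124, 6 thick, with four black strips 8 high around a red-painted triangle outline, 8 to spare all round. Origin on the bench below where the square's point belongs (14 above it); x points to the right-angle corner and the square's x must too; z up. The outline is open, 48 wide, at the right-angle corner and mid long side, for fingers.
- green_pad: Fixed black rubber disc, 100 diameter, 4 thick, with a green ring on top (inner diameter 68). Origin at the centre of its underside on the bench, z up. A tin standing on it has its centre 27 above the origin. Sizes in mm.
- orange_pad: Fixed black rubber disc, 100 diameter, 4 thick, with an orange ring on top (inner diameter 68). Origin at the centre of its underside on the bench, z up. A tin standing on it has its centre 27 above the origin. Sizes in mm.
- nozzle_c (a point): Bystander, leave alone: loose copper gas nozzle standing upright among the places, 26 diameter, 65 high. The point is its centre, half-way up; z up. Sizes in mm.
Mind the look-alikes: they are no part of the job. Leave any pink look-alike of the square_nest alone.

How it is judged:
By the outcome, as a careful person would: the job done as asked, in the order asked, and still so for the second after the job is handed in, with the robot touching nothing.
It also fails if it takes over 104 s, if anything falls off the work surface, if the arm or the gripper's body presses on something with over 40 N, if the wrist force passes 120 N, or if a joint passes its speed limit or range.

## Working session

There is one attempt and no reset: what is moved stays moved. The work goes in short steps, Python scripts to look and compute and a shell command to move; the robot and the scene stay as the last step left them, time stands still between calls to the robot, and variables do not carry over. Pictures are saved under pics/ and viewed, at most 14 in all, crops included, and the job is handed in when it is done.

```bash
mkdir -p pics; ls; python3 - <<'E'
from cell import *
import cv2,numpy as np
s=read_state();print(s['t'],s['position'],s['tcp_rot'],s['finger_gap'])
for n in('top','side'):
    c=capture(n);cv2.imwrite(f'pics/{n}0.png',c['img']);np.savez(f'pics/{n}0.npz',**c)
    R=cv2.Rodrigues(np.array(c['rvec']))[0];print(n,c['intrinsics'],(-R.T@np.array(c['tvec']).reshape(3)),R.round(3).tolist())
E
```

```text
pics
0.0 [ 0.17125693 -0.65222732  0.19039832] [-3.11383389e+00 -4.02063923e-01  5.41617670e-04] 0.08679494729330206
top [[406.07049361   0.         316.8134288 ]
 [  0.         406.07049361 204.59462714]
 [  0.           0.           1.        ]] [ 0.24380374 -0.00722431  1.0680477 ] [[-0.015, -1.0, -0.014], [-0.986, 0.017, -0.165], [0.165, 0.012, -0.986]]
side [[437.43221659   0.         317.28344401]
 [  0.         437.43221659 205.97660048]
 [  0.           0.           1.        ]] [0.10225504 0.9637711  0.68726634] [[-0.949, -0.313, 0.018], [-0.182, 0.503, -0.845], [0.255, -0.805, -0.535]]
```

View pics/top0.png

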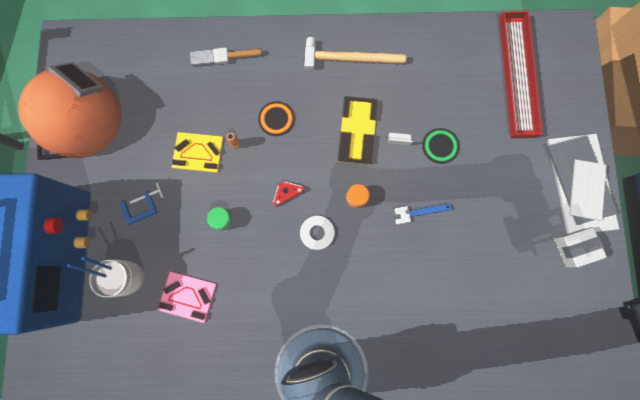

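View pics/side0.png

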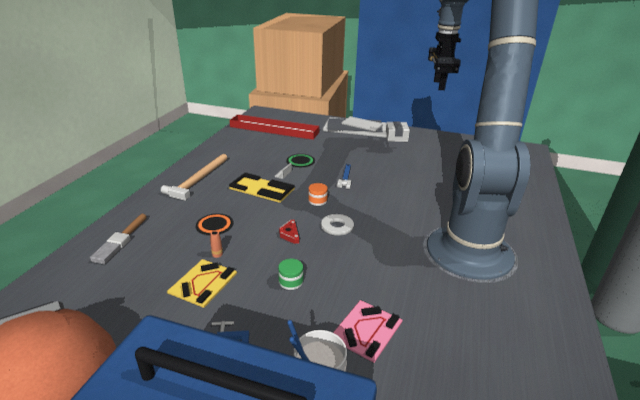

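The top view shows the wrench (425,212), red square (288,192), green tin (219,218), orange tin (357,196), tray (357,130), yellow nest (197,152), pink look-alike (187,297), green pad (441,145), orange pad (276,118) and nozzle (232,140). I take the yellow plate at (197,152) as the nest, because the plate at (187,297) is pink.

```bash
cat > h.py <<'E'
import numpy as np,cv2
def ray(c,px,z):
    R=cv2.Rodrigues(np.array(c['rvec']))[0];t=np.array(c['tvec']).reshape(3)
    o=-R.T@t;d=R.T@np.linalg.inv(c['intrinsics'])@np.array([px[0],px[1],1.]);return o+d*(z-o[2])/d[2]
def blobs(img,lo,hi,roi=None,amin=20):
    h=cv2.cvtColor(img,cv2.COLOR_BGR2HSV);m=cv2.inRange(h,lo,hi)
    if roi: k=np.zeros_like(m);k[roi[1]:roi[3],roi[0]:roi[2]]=1;m*=k
    n,_,st,ce=cv2.connectedComponentsWithStats(m)
    return m,sorted([(st[i,4],ce[i]) for i in range(1,n) if st[i,4]>=amin],key=lambda a:-a[0])
E
python3 - <<'E'
from h import *
c=dict(np.load('pics/top0.npz'));im=c['img']
def go(n,lo,hi,roi,z):
    m,b=blobs(im,lo,hi,roi)
    ys,xs=np.nonzero(m);P=np.array([ray(c,(x,y),z) for x,y in zip(xs,ys)])
    (cx,cy),(w,h),a=cv2.minAreaRect((P[:,:2]*1000).astype(np.float32))
    print(n,len(xs),[(a_,ce.round(1)) for a_,ce in b][:3],'mean',P.mean(0).round(4)[:2],'rect',round(cx),round(cy),round(w),round(h),round(a,1))
go('gtin',(40,80,60),(85,255,255),(195,195,240,240),.046)
go('otin',(5,120,90),(20,255,255),(335,175,380,220),.046)
go('gpad',(40,80,60),(85,255,255),(415,120,470,170),.004)
go('opad',(5,120,90),(20,255,255),(252,95,302,140),.004)
go('nozzle',(0,80,40),(20,255,255),(222,128,245,150),.06)
go('nest',(20,100,80),(35,255,255),(165,120,235,180),.006)
go('tray',(20,100,80),(35,255,255),(330,90,385,170),.006)
go('handle',(100,120,60),(125,255,255),(390,195,460,230),.012)
go('square',(0,120,60),(8,255,255),(265,170,312,215),.016)
go('squareH',(172,120,60),(180,255,255),(265,170,312,215),.016)
A=np.hstack([cv2.resize(im[90:230,165:315],None,fx=2.6,fy=2.6,interpolation=2),cv2.resize(im[90:230,325:475],None,fx=2.6,fy=2.6,interpolation=2)])
cv2.imwrite('pics/crop1.png',A);print(A.shape)
E
```

```text
gtin 406 [(np.int32(399), array([217.7, 217.6]))] mean [0.3854 0.2575] rect 385 255 62 57 89.0
otin 418 [(np.int32(418), array([357.4, 195.4]))] mean [ 0.4371 -0.0991] rect 437 -99 56 61 62.0
gpad 392 [(np.int32(392), array([440.8, 145.3]))] mean [ 0.5795 -0.3332] rect 580 -333 88 86 41.6
opad 410 [(np.int32(410), array([275.9, 118. ]))] mean [0.6663 0.1148] rect 667 115 89 87 88.9
nozzle 133 [(np.int32(133), array([233. , 140.8]))] mean [0.5841 0.2197] rect 585 221 46 25 37.8
nest 1376 [(np.int32(1376), array([197.5, 151.4]))] mean [0.5743 0.3283] rect 573 329 127 102 83.0
tray 1288 [(np.int32(1277), array([358., 126.]))] mean [ 0.6372 -0.1103] rect 624 -108 93 178 82.8
handle 235 [(np.int32(235), array([429.6, 209.8]))] mean [ 0.4019 -0.2902] rect 402 -291 15 109 9.1
square 329 [(np.int32(329), array([286.4, 192.2]))] mean [0.4547 0.0853] rect 459 88 47 86 28.6
squareH 3 [] mean [0.4596 0.0757] rect 469 72 47 49 30.2
(364, 780, 3)
```

View pics/crop1.png

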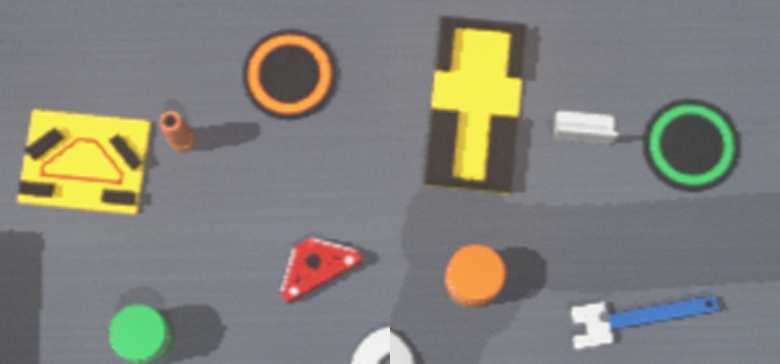

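The crop confirms the yellow nest with its right-angle corner pointing up the image (+x), the tray's wide end also up, and the wrench head pointing left. The square's corner points upper left. I'll go for the wrench first.

```bash
cat >> h.py <<'E'
from scipy.spatial.transform import Rotation as Ro
from cell import *
def to(p,yaw):   # p: world TCP target, yaw: wanted tool-y direction (deg, mod 180)
    s=read_state();R=Ro.from_rotvec(s['tcp_rot']).as_matrix()
    d=R.T@(np.array(p)-s['position'])/.05
    y=np.degrees(np.arctan2(R[1,1],R[0,1]));e=[(y-yaw+180*k) for k in(-2,-1,0,1,2)]
    print('t',round(s['t'],2),'yawy',round(y,1),'dp',d.round(3),'spin opts',[round(v/5,2) for v in e if abs(v)<=180],'tilt',(R[:2,2]).round(4))
def wray(c,s,px,z):
    R=Ro.from_rotvec(s['tcp_rot']).as_matrix();T=np.array(c['tool_from_camera'])
    o=R@T[:3,3]+s['position'];d=R@T[:3,:3]@np.linalg.inv(c['intrinsics'])@np.array([px[0],px[1],1.]);return o+d*(z-o[2])/d[2]
def look(name):
    s=read_state();c=capture('wrist');cv2.imwrite(f'pics/{name}.png',c['img']);return s,c
E
python3 - <<'E'
from h import *
to((.397,-.260,.19),9.1)
s,c=look('w0');print(np.array(c['tool_from_camera']).round(3).tolist(),c['intrinsics'][0][0])
t=dict(np.load('pics/top0.npz'));R=cv2.Rodrigues(t['rvec'])[0];K=t['intrinsics']
for x,y in[(400,138),(395,138),(405,139),(357,196),(318,215)]:
    z=t['range_z'][y,x];p=R.T@(np.linalg.inv(K)@[x,y,1]*z-t['tvec'].reshape(3));print(x,y,p.round(3))
E
```

```text
t 0.1 yawy -75.3 dp [ 6.359 -6.442  0.021] spin opts [np.float64(-16.88), np.float64(19.12)] tilt [-0.0005  0.0017]
[[-0.0, -0.967, -0.257, 0.07], [1.0, -0.0, 0.0, 0.002], [-0.0, -0.257, 0.967, -0.193], [0.0, 0.0, 0.0, 1.0]] 353.9370019231345
400 138 [ 0.603 -0.224  0.001]
395 138 [ 0.602 -0.21   0.005]
405 139 [ 0.6   -0.238  0.002]
357 196 [ 0.436 -0.098  0.045]
318 215 [ 0.395  0.003 -0.001]
```

```bash
python3 -m pendant '[{"claw":1,"dp":[1,-1,0],"spin":-2},{"claw":1,"dp":[6.4,-6.4,0],"spin":-16.9},{"claw":1,"dp":[6.4,-6.4,0],"spin":-16.9},{"claw":1,"dp":[6.4,-6.4,0],"spin":-16.9},{"claw":1,"dp":[6.4,-6.4,0],"spin":-16.9},{"claw":1,"dp":[6.4,-6.4,0],"spin":-16.9},{"claw":1,"dp":[6.4,-6.4,0],"spin":-16.9},{"claw":1,"dp":[6.4,-6.4,0],"spin":-16.9},{"claw":1,"dp":[6.4,-6.4,0],"spin":-16.9},{"claw":1,"dp":[6.4,-6.4,0],"spin":-16.9},{"claw":1,"dp":[6.4,-6.4,0],"spin":-16.9},{"claw":1,"dp":[6.4,-6.4,0],"spin":-16.9}]' 30; python3 -m pendant '[{"claw":1,"dp":[0,0,0],"spin":0},{"claw":1,"dp":[0,0,0],"spin":0},{"claw":1,"dp":[0,0,0],"spin":0}]'
python3 - <<'E'
from h import *
to((.397,-.260,.19),9.1)
s,c=look('w1');print(read_state()['joint_positions'])
E
```

```text
t: 1.35
position: [0.3991, -0.2629, 0.1912]
tcp_rot: [-2.041, -2.388, 0.001]
force: [-1.4, -1.8, 0.5]
finger_gap: 0.0868
grasp_force: 0.0
t: 1.65
position: [0.3993, -0.2628, 0.1914]
tcp_rot: [-2.039, -2.39, 0.0]
force: [-0.1, 0.5, 0.7]
finger_gap: 0.0873
grasp_force: 0.0
t 1.65 yawy 9.1 dp [ 0.063 -0.036  0.027] spin opts [np.float64(-0.0), np.float64(36.0)] tilt [-0.0001 -0.    ]
[ 0.95701319  0.18535736 -0.52227897  1.96162635  0.10804131  1.02154735
  0.54459575]
```

View pics/w1.png

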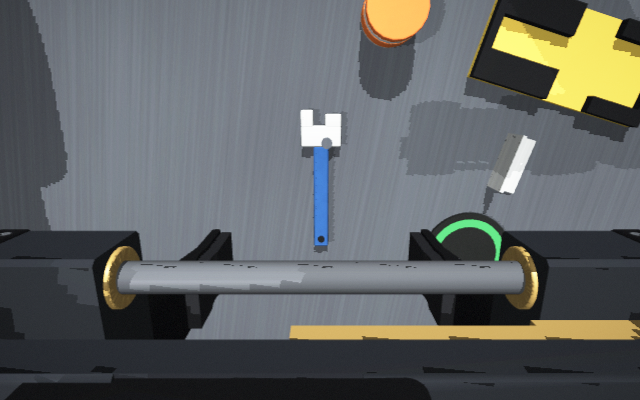

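The wrist view shows the wrench upright in the image: head at (320,130), handle (321,148–246). The white stub by the green pad is at (510,165).

```bash
python3 - <<'E'
from h import *
im=cv2.imread('pics/w1.png');s=read_state();c=capture('wrist')
m,b=blobs(im,(100,120,60),(125,255,255),(280,120,360,252))
ys,xs=np.nonzero(m);P=np.array([wray(c,s,(x,y),.012)[:2] for x,y in zip(xs,ys)])*1000
(cx,cy),(w,h),a=cv2.minAreaRect(P.astype(np.float32));print(cx,cy,w,h,a)
h_=cv2.cvtColor(im,cv2.COLOR_BGR2HSV);hm=cv2.inRange(h_,(0,0,190),(180,60,255));hm[:,:280]=0;hm[:,360:]=0;hm[:90]=0;hm[170:]=0
ys,xs=np.nonzero(hm);H=np.array([wray(c,s,(x,y),.012)[:2] for x,y in zip(xs,ys)])*1000
x=P.mean(0);u=H.mean(0)-x;u/=np.linalg.norm(u);print('yaw',np.degrees(np.arctan2(u[1],u[0])),'handle proj',(P-x)@u@np.ones(()) if 0 else (((P-x)@u).min(),((P-x)@u).max()),'head',((H-x)@u).min(),((H-x)@u).max())
hd=((H-x)@u).max();ta=((P-x)@u).min()
p=x+u*((hd-64+ta+86)/2);print('point',p,hd-ta)
to((p[0]/1000,p[1]/1000,.003),np.degrees(np.arctan2(u[1],u[0]))-90)
m2=cv2.inRange(h_,(20,100,80),(35,255,255))
E
```

```text
404.2233581542969 -292.88092041015625 16.01201820373535 110.21644592285156 8.804006576538086
yaw 99.799395510934 handle proj (np.float64(-57.92792015134411), np.float64(52.39725760044023)) head 54.15297821170798 90.20849485935632
point [ 399.35048429 -263.35955922] 148.13641501070043
t 1.75 yawy 9.1 dp [-0.017 -0.005  3.768] spin opts [np.float64(-0.13), np.float64(35.87)] tilt [-0.0001 -0.    ]
```

```bash
python3 -m pendant '[{"claw":1,"dp":[0,0,1],"spin":0},{"claw":1,"dp":[0,0,2],"spin":0},{"claw":1,"dp":[0,0,3],"spin":0},{"claw":1,"dp":[0,0,3.5],"spin":0},{"claw":1,"dp":[0,0,3.7],"spin":0},{"claw":1,"dp":[0,0,3.74],"spin":0},{"claw":1,"dp":[0,0,3.74],"spin":0},{"claw":0,"dp":[0,0,3.74],"spin":0},{"claw":0,"dp":[0,0,3.74],"spin":0},{"claw":0,"dp":[0,0,3.74],"spin":0},{"claw":0,"dp":[0,0,3.74],"spin":0},{"claw":0,"dp":[0,0,3.74],"spin":0}]' 40; python3 -m pendant '[{"claw":0,"dp":[0,0,0],"spin":0},{"claw":0,"dp":[0,0,0],"spin":0},{"claw":0,"dp":[0,0,0],"spin":0},{"claw":0,"dp":[0,0,0],"spin":0}]'
```

```text
t: 2.95
position: [0.3998, -0.2622, 0.0047]
tcp_rot: [2.036, 2.392, -0.0]
force: [-0.9, -0.3, -0.7]
finger_gap: 0.0549
grasp_force: 0.0
t: 3.35
position: [0.3997, -0.2621, 0.0044]
tcp_rot: [2.036, 2.393, -0.0]
force: [-0.2, -0.3, 0.4]
finger_gap: 0.0231
grasp_force: 0.0
```

```bash
python3 -m pendant '[{"claw":0,"dp":[0,0,0],"spin":0},{"claw":0,"dp":[0,0,0],"spin":0},{"claw":0,"dp":[0,0,0],"spin":0},{"claw":0,"dp":[0,0,0],"spin":0},{"claw":0,"dp":[0,0,-0.3],"spin":0},{"claw":0,"dp":[0,0,-1],"spin":0},{"claw":0,"dp":[0,0,-1.8],"spin":0},{"claw":0,"dp":[0,0,-2.6],"spin":0},{"claw":0,"dp":[0,0,-3],"spin":0},{"claw":0,"dp":[0,0,-3],"spin":0}]' 40; python3 -c "
from h import *
to((.60,-.106,.15),-97)"
```

```text
t: 4.35
position: [0.4018, -0.2632, 0.1576]
tcp_rot: [2.032, 2.387, 0.0]
force: [-0.7, -0.2, -0.4]
finger_gap: 0.0004
grasp_force: 0.0
t 4.35 yawy 9.2 dp [2.472 4.415 0.16 ] spin opts [np.float64(-14.76), np.float64(21.24)] tilt [ 0.0055 -0.0045]
```

The fingers shut to 0, so the grasp missed. I'll look again.

```bash
python3 - <<'E'
from h import *
s,c=look('w2')
E
```

```text
(no output)
```

View pics/w2.png

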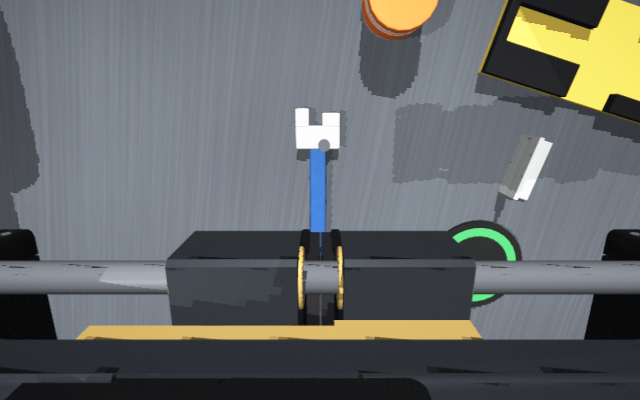

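```bash
cat > wr.py <<'E'
from h import *
s,c=look('w3');im=c['img'];z=.012
m,b=blobs(im,(100,120,60),(125,255,255),(270,120,370,232))
h_=cv2.cvtColor(im,cv2.COLOR_BGR2HSV);hm=cv2.inRange(h_,(0,0,190),(180,60,255));hm[:,:280]=0;hm[:,360:]=0;hm[:90]=0;hm[170:]=0
f=lambda m:np.array([wray(c,s,(x,y),z)[:2] for y,x in np.argwhere(m>0)])*1000
P=f(m);H=f(hm);l=cv2.fitLine(P.astype(np.float32),cv2.DIST_L2,0,.01,.01).ravel();u=l[:2];x=l[2:]
if u@(H.mean(0)-x)<0:u=-u
hd=((H-x)@u).max();p=x+u*(hd-64);yaw=np.degrees(np.arctan2(u[1],u[0]))
print('point',p,'yaw',yaw,'h0',((H-x)@u).min()-hd)
to((p[0]/1000,p[1]/1000,.001),yaw-90)
E
python3 wr.py
```

```text
point [ 399.85341553 -264.30174072] yaw 99.40071 h0 -36.072049914196626
t 4.45 yawy 9.2 dp [-0.044  0.004  3.065] spin opts [np.float64(-0.04), np.float64(35.96)] tilt [-0.0002 -0.0004]
```

```bash
python3 -m pendant '[{"claw":1,"dp":[0,0,0],"spin":0},{"claw":1,"dp":[0,0,0],"spin":0},{"claw":1,"dp":[0,0,0],"spin":0},{"claw":1,"dp":[0,0,0],"spin":0},{"claw":1,"dp":[0,0,0.5],"spin":0},{"claw":0.7,"dp":[0,0,1.5],"spin":0},{"claw":0.7,"dp":[0,0,2.3],"spin":0},{"claw":0.6,"dp":[0,0,2.8],"spin":0},{"claw":0.6,"dp":[0,0,3],"spin":0},{"claw":0.5,"dp":[0,0,3.06],"spin":0},{"claw":0.5,"dp":[0,0,3.06],"spin":0},{"claw":0.4,"dp":[0,0,3.06],"spin":0}]' 40; python3 -m pendant '[{"claw":0,"dp":[0,0,0],"spin":0},{"claw":0,"dp":[0,0,0],"spin":0},{"claw":0,"dp":[0,0,0],"spin":0},{"claw":0,"dp":[0,0,0],"spin":0},{"claw":0,"dp":[0,0,0],"spin":0},{"claw":0,"dp":[0,0,0],"spin":0},{"claw":0,"dp":[0,0,0],"spin":0},{"claw":0,"dp":[0,0,0],"spin":0}]'
```

```text
t: 5.65
position: [0.4009, -0.2627, 0.0027]
tcp_rot: [2.034, 2.39, 0.001]
force: [0.6, 0.4, 0.4]
finger_gap: 0.0413
grasp_force: 0.0
t: 6.45
position: [0.3997, -0.2621, 0.0014]
tcp_rot: [-2.036, -2.393, 0.0]
force: [-0.1, -0.1, -0.6]
finger_gap: 0.0007
grasp_force: 0.0
```

```bash
python3 - <<'E'
from h import *
c=capture('side');R=cv2.Rodrigues(c['rvec'])[0]
s=read_state();px=cv2.projectPoints(np.array([s['position'],[.4,-.264,.012]]),c['rvec'],c['tvec'],c['intrinsics'],None)[0].round(1);print(px.tolist())
x,y=px[0,0].astype(int)
A=cv2.resize(c['img'][y-60:y+40,x-80:x+80],None,fx=5,fy=5,interpolation=2)
cv2.imwrite('pics/s1.png',A)
E
```

```text
[[[344.5, 178.0]], [[344.8, 174.9]]]
```

View pics/s1.png

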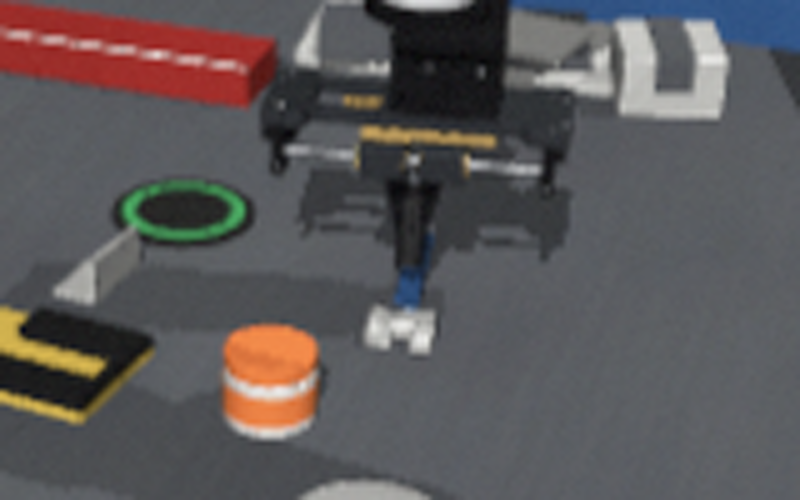

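The fingers are shut above the handle. In the side crop the tip is at about (410,268), where the TCP pose predicts (402,300), so the real tips sit higher than the stated TCP. I'll check the depth.

```bash
python3 - <<'E'
from h import *
s,c=look('w4');T=np.array(c['tool_from_camera']);Ki=np.linalg.inv(c['intrinsics']);print(c['intrinsics'][:2,2],s['force'])
for v in(160,180,200,215,225,232,238,245,260):
  print(v,[ (T@np.r_[Ki@[u,v,1]*c['range_z'][v,u],1])[:3].round(3).tolist() for u in(300,312,320,330,340)])
E
```

```text
[320.11665885 197.61901161] [-0.49049741  0.02614794  0.02887446]
160 [[0.04, -0.011, -0.009], [0.04, -0.004, -0.009], [0.04, -0.0, -0.01], [0.04, 0.005, -0.009], [0.04, 0.01, -0.009]]
180 [[0.029, -0.011, -0.01], [0.03, -0.004, -0.011], [0.029, -0.0, -0.01], [0.03, 0.005, -0.011], [0.029, 0.01, -0.01]]
200 [[0.015, -0.012, 0.002], [0.018, -0.005, -0.01], [0.018, -0.0, -0.01], [0.018, 0.005, -0.008], [0.015, 0.011, 0.002]]
215 [[0.006, -0.012, 0.003], [0.01, -0.005, -0.011], [0.01, -0.0, -0.009], [0.01, 0.005, -0.009], [0.006, 0.011, 0.003]]
225 [[0.0, -0.012, 0.001], [0.005, -0.005, -0.011], [0.004, -0.0, -0.01], [0.005, 0.005, -0.011], [0.0, 0.011, 0.001]]
232 [[0.036, -0.005, -0.107], [0.008, -0.004, -0.032], [0.008, -0.0, -0.031], [0.008, 0.005, -0.031], [0.036, 0.005, -0.106]]
238 [[0.036, -0.005, -0.111], [0.008, -0.004, -0.038], [0.068, -0.0, -0.193], [0.008, 0.004, -0.038], [0.035, 0.005, -0.108]]
245 [[0.035, -0.005, -0.112], [0.008, -0.004, -0.047], [0.007, -0.0, -0.045], [0.008, 0.004, -0.047], [0.033, 0.005, -0.108]]
260 [[0.034, -0.005, -0.119], [0.008, -0.003, -0.063], [0.0, -0.0, -0.047], [0.007, 0.004, -0.062], [0.034, 0.004, -0.119]]
```

View pics/w4.png

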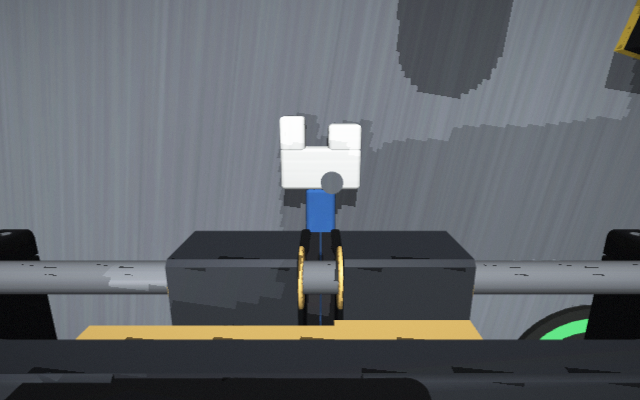

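Depth puts the real fingertips about 22 mm behind the stated TCP: the bench reads at tool z≈+0.002 and the tips at about −0.022. I'll treat the tip as 21 mm behind the TCP and descend with force checks.

```bash
python3 -m pendant '[{"claw":0.5,"dp":[0,0,0],"spin":0},{"claw":0.5,"dp":[0,0,0],"spin":0},{"claw":0.5,"dp":[0,0,0],"spin":0},{"claw":0.5,"dp":[0,0,0],"spin":0},{"claw":0.5,"dp":[0,0,0],"spin":0},{"claw":0.5,"dp":[0,0,0],"spin":0},{"claw":0.5,"dp":[0,0,0.1],"spin":0},{"claw":0.5,"dp":[0,0,0.2],"spin":0},{"claw":0.5,"dp":[0,0,0.28],"spin":0},{"claw":0.5,"dp":[0,0,0.32],"spin":0},{"claw":0.5,"dp":[0,0,0.32],"spin":0}]' 40; python3 -m pendant '[{"claw":0,"dp":[0,0,0.03],"spin":0},{"claw":0,"dp":[0,0,0.03],"spin":0},{"claw":0,"dp":[0,0,0.03],"spin":0},{"claw":0,"dp":[0,0,0.03],"spin":0},{"claw":0,"dp":[0,0,0.03],"spin":0},{"claw":0,"dp":[0,0,0.03],"spin":0},{"claw":0,"dp":[0,0,0.03],"spin":0}]'
```

```text
t: 7.65
position: [0.3994, -0.2619, -0.015]
tcp_rot: [-2.035, -2.392, 0.0]
force: [0.5, -0.6, 1.1]
finger_gap: 0.0429
grasp_force: 0.0
t: 8.35
position: [0.3997, -0.2621, -0.016]
tcp_rot: [2.036, 2.393, -0.0]
force: [0.5, -0.2, 0.0]
finger_gap: 0.0019
grasp_force: 0.0
```

Still above it: the tip edge at row 231 means an offset of about 30 mm. I need roughly 11 mm more.

```bash
python3 -m pendant '[{"claw":0.5,"dp":[0,0,-0.1],"spin":0},{"claw":0.5,"dp":[0,0,-0.1],"spin":0},{"claw":0.5,"dp":[0,0,-0.1],"spin":0},{"claw":0.5,"dp":[0,0,-0.1],"spin":0},{"claw":0.5,"dp":[0,0,-0.1],"spin":0},{"claw":0.5,"dp":[0,0,0],"spin":0},{"claw":0.5,"dp":[0,0,0.08],"spin":0},{"claw":0.5,"dp":[0,0,0.16],"spin":0},{"claw":0.5,"dp":[0,0,0.2],"spin":0},{"claw":0.5,"dp":[0,0,0.2],"spin":0}]' 40; python3 -m pendant '[{"claw":0,"dp":[0,0,0],"spin":0},{"claw":0,"dp":[0,0,0],"spin":0},{"claw":0,"dp":[0,0,0],"spin":0},{"claw":0,"dp":[0,0,0],"spin":0},{"claw":0,"dp":[0,0,0],"spin":0},{"claw":0,"dp":[0,0,0],"spin":0}]'
```

```text
t: 9.35
position: [0.3995, -0.2619, -0.0265]
tcp_rot: [-2.035, -2.392, 0.0]
force: [0.8, 0.5, -0.8]
finger_gap: 0.0436
grasp_force: 0.0
t: 9.95
position: [0.3998, -0.2622, -0.0259]
tcp_rot: [2.036, 2.392, -0.0]
force: [0.2, 0.1, 1.5]
finger_gap: 0.0155
grasp_force: 40.0
```

```bash
python3 -m pendant '[{"claw":0,"dp":[0,0,-0.3],"spin":0},{"claw":0,"dp":[0,0,-1],"spin":0},{"claw":0,"dp":[0,0,-2],"spin":0},{"claw":0,"dp":[0,0,-3],"spin":0},{"claw":0,"dp":[0,0,-3.1],"spin":0},{"claw":0,"dp":[0,0,-3.1],"spin":0}]' 40; python3 -c "
from h import *
to((.636,-.109,.13),-97.2)"
```

```text
t: 10.55
position: [0.4002, -0.2627, 0.1301]
tcp_rot: [2.034, 2.39, -0.001]
force: [0.3, 0.3, -2.2]
finger_gap: 0.0152
grasp_force: 40.0
t 10.55 yawy 9.2 dp [2.281e+00 5.147e+00 5.000e-03] spin opts [np.float64(-14.72), np.float64(21.28)] tilt [ 0.0022 -0.0024]
```

```bash
python3 -m pendant '[{"claw":0,"dp":[0.4,0.9,0],"spin":1.6},{"claw":0,"dp":[0.8,1.7,0],"spin":3.2},{"claw":0,"dp":[1.1,2.5,0],"spin":4.8},{"claw":0,"dp":[1.5,3.3,0],"spin":6.4},{"claw":0,"dp":[1.8,4.2,0],"spin":8},{"claw":0,"dp":[2.28,5.15,0],"spin":9.7},{"claw":0,"dp":[2.28,5.15,0],"spin":11.4},{"claw":0,"dp":[2.28,5.15,0],"spin":13.1},{"claw":0,"dp":[2.28,5.15,0],"spin":14.8},{"claw":0,"dp":[2.28,5.15,0],"spin":16.5},{"claw":0,"dp":[2.28,5.15,0],"spin":18},{"claw":0,"dp":[2.28,5.15,0],"spin":19.6}]' 40; python3 -m pendant '[{"claw":0,"dp":[0,0,0],"spin":0.8},{"claw":0,"dp":[0,0,0],"spin":1.6},{"claw":0,"dp":[0,0,0],"spin":1.6},{"claw":0,"dp":[0,0,0],"spin":1.6}]'; python3 - <<'E'
from h import *
to((.636,-.109,.13),-97.2);look('w5')
E
```

```text
t: 11.75
position: [0.6336, -0.1081, 0.1253]
tcp_rot: [-3.141, -0.025, 0.01]
force: [0.5, 0.1, -2.2]
finger_gap: 0.0149
grasp_force: 40.0
t: 12.15
position: [0.6344, -0.1081, 0.1267]
tcp_rot: [3.136, -0.183, -0.006]
force: [-0.9, 0.9, -1.2]
finger_gap: 0.0153
grasp_force: 40.0
t 12.15 yawy -96.7 dp [ 0.034  0.014 -0.066] spin opts [np.float64(-35.9), np.float64(0.1)] tilt [-0.0038  0.0001]
```

View pics/w5.png

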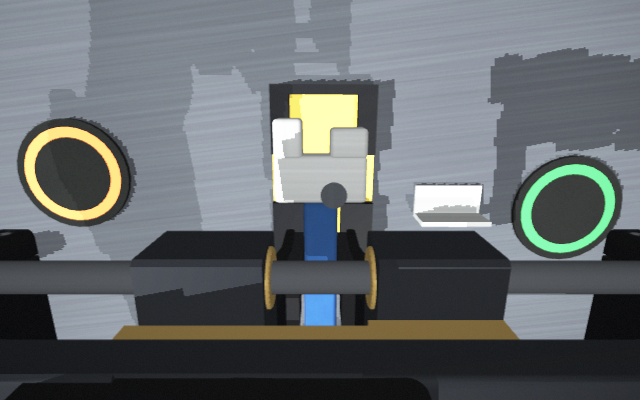

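The wrist view shows the held wrench over the tray. The foam's far edge runs (270,85)–(379,85) and the yellow head recess (290–357, from row 95); the orange and green pads are at (75,172) and (567,206).

```bash
python3 - <<'E'
from h import *
s=read_state();c=capture('wrist')
w=lambda u,v,z:wray(c,s,(u,v),z)[:2]*1000
a,b=w(270,85,.015),w(379,85,.015);print('far',a,b,np.linalg.norm(a-b),'yaw',np.degrees(np.arctan2(*(a-b)[::-1]))-90)
a2,b2=w(271,150,.015),w(376,150,.015);print('mid',a2,b2)
e1,e2=w(290,95,.006),w(357,95,.006);print('headrecess',e1,e2,np.linalg.norm(e1-e2))
u=np.array([np.cos(np.radians(-7.2)),np.sin(np.radians(-7.2))]);print('org from far edge',(a+b)/2-80*u,'from recess',(e1+e2)/2-72*u)
l1,l2=w(274,175,.006),w(373,175,.006);print(l1,l2)
for r,nm in((((10,110,140,230)),'o'),((505,150,625,262),'g')):
  lo,hi=((12,60,120),(35,255,255)) if nm=='o' else ((40,80,60),(90,255,255))
  m,_=blobs(c['img'],lo,hi,r);ct=np.argwhere(m>0)[:,::-1]
  P=np.array([w(x,y,.004) for x,y in ct]);(q,rad)=cv2.minEnclosingCircle(P.astype(np.float32));print(nm,q,rad,P.mean(0))
E
```

```text
far [723.38535752 -78.80331402] [ 712.91857557 -167.74167141] 89.55213532254591 yaw -6.712026338280495
mid [670.51792466 -71.47401411] [ 659.94716274 -161.22468326]
headrecess [713.91080897 -93.31972324] [ 707.23977341 -149.99820578] 57.06972137776418
org from far edge [ 638.78279044 -113.24583403] from recess [ 639.1430327  -112.63497169]
[646.89249145 -69.35035449] [ 636.43683233 -158.09486388]
o (668.0321044921875, 112.2018051147461) 43.5877571105957 [669.68409415 112.50782133]
g (581.919189453125, -335.3303527832031) 43.7308464050293 [ 583.67947263 -335.0738552 ]
```

```bash
python3 - <<'E'
from h import *
to((.6413,-.1133,-.018),-97)
E
```

```text
t 12.25 yawy -96.7 dp [0.144 0.086 2.913] spin opts [np.float64(-35.94), np.float64(0.06)] tilt [-0.0021  0.0001]
```

```bash
python3 -m pendant '[{"claw":0,"dp":[0.14,0.09,0],"spin":0.06},{"claw":0,"dp":[0.14,0.09,1],"spin":0.06},{"claw":0,"dp":[0.14,0.09,2],"spin":0.06},{"claw":0,"dp":[0.14,0.09,2.4],"spin":0.06},{"claw":0,"dp":[0.14,0.09,2.6],"spin":0.06},{"claw":0,"dp":[0.14,0.09,2.75],"spin":0.06},{"claw":0,"dp":[0.14,0.09,2.85],"spin":0.06},{"claw":0,"dp":[0.14,0.09,2.89],"spin":0.06},{"claw":0,"dp":[0.14,0.09,2.89],"spin":0.06},{"claw":0,"dp":[0.14,0.09,2.89],"spin":0.06}]' 40; python3 -c "
from h import *
to((.6413,-.1133,-.018),-97)"
```

```text
t: 13.25
position: [0.6428, -0.1137, -0.0145]
tcp_rot: [3.135, -0.194, 0.003]
force: [0.2, 0.3, -0.1]
finger_gap: 0.0155
grasp_force: 40.0
t 13.25 yawy -97.1 dp [-0.032 -0.005  0.07 ] spin opts [np.float64(-0.02), np.float64(35.98)] tilt [ 0.0019 -0.0003]
```

```bash
python3 -m pendant '[{"claw":0,"dp":[-0.03,0,0.04],"spin":0},{"claw":0,"dp":[-0.03,0,0.08],"spin":0},{"claw":0,"dp":[-0.03,0,0.1],"spin":0},{"claw":0,"dp":[-0.03,0,0.1],"spin":0},{"claw":0.4,"dp":[-0.03,0,0.1],"spin":0},{"claw":0.4,"dp":[-0.03,0,0.1],"spin":0},{"claw":0.4,"dp":[-0.03,0,0.1],"spin":0},{"claw":0.4,"dp":[-0.03,0,0],"spin":0},{"claw":0.5,"dp":[-0.03,0,-1],"spin":0},{"claw":0.6,"dp":[-0.03,0,-2],"spin":0},{"claw":0.8,"dp":[-0.03,0,-3],"spin":0},{"claw":1,"dp":[-0.03,0,-3],"spin":0}]' 40; python3 - <<'E'
from h import *
s,c=look('w6');T=np.array(c['tool_from_camera']);Ki=np.linalg.inv(c['intrinsics']);R=Ro.from_rotvec(s['tcp_rot']).as_matrix()
for u,v in((320,140),(320,180),(320,200),(320,220),(310,150),(340,130)):
  print(u,v,(R@(T@np.r_[Ki@[u,v,1]*c['range_z'][v,u],1])[:3]+s['position']).round(4))
E
```

```text
t: 14.45
position: [0.6463, -0.1139, 0.1434]
tcp_rot: [3.134, -0.194, 0.026]
force: [0.8, -0.1, 0.0]
finger_gap: 0.0592
grasp_force: 0.0
320 140 [ 0.6866 -0.1205  0.017 ]
320 180 [ 0.6503 -0.1159  0.0165]
320 200 [ 0.6314 -0.1136  0.0168]
320 220 [ 0.6123 -0.1112  0.0178]
310 150 [ 0.6789 -0.1104  0.0175]
340 130 [ 0.6932 -0.1392  0.0187]
```

View pics/w6.png

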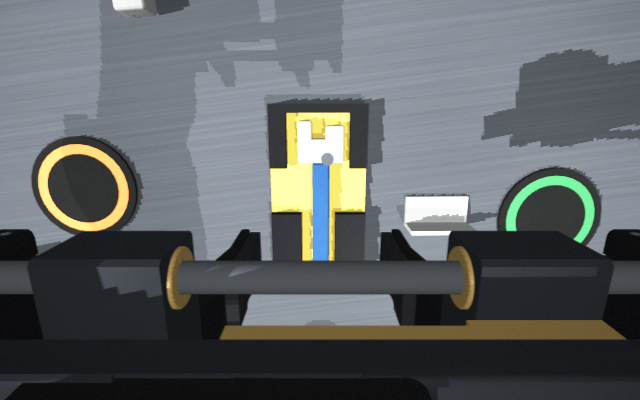

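The wrench lies flat in its recess: its top reads 17–18 mm (6+12 expected), with the head at (323,140) inside the yellow cutout. The orange tin is next.

```bash
python3 -c "
from h import *
to((.435,-.100,.16),-97);print(read_state()['joint_positions'])"
```

```text
t 14.5 yawy -97.1 dp [-4.172  0.243 -0.451] spin opts [np.float64(-0.02), np.float64(35.98)] tilt [ 0.0095 -0.0013]
[ 0.22280197  0.47942194 -0.157429    1.64557938  0.08586402  1.01374835
 -1.65656534]
```

```bash
python3 -m pendant '[{"claw":1,"dp":[-0.8,0.05,-0.2],"spin":0},{"claw":1,"dp":[-1.7,0.1,-0.4],"spin":0},{"claw":1,"dp":[-2.6,0.15,-0.4],"spin":0},{"claw":1,"dp":[-3.4,0.2,-0.4],"spin":0},{"claw":1,"dp":[-4.17,0.24,-0.4],"spin":0},{"claw":1,"dp":[-4.17,0.24,-0.4],"spin":0},{"claw":1,"dp":[-4.17,0.24,-0.4],"spin":0},{"claw":1,"dp":[-4.17,0.24,-0.4],"spin":0}]' 40
cat > tin.py <<'E'
import sys
from h import *
lo,hi=((3,120,60),(22,255,255)) if sys.argv[1]=='o' else ((40,80,50),(90,255,255))
s,c=look('tin_'+sys.argv[1]);m,b=blobs(c['img'],lo,hi,(0,0,640,229),100);print(b[:3])
n,l,st,ce=cv2.connectedComponentsWithStats(m);print(st[1:][st[1:,4]>100].tolist())
T=np.array(c['tool_from_camera']);Ki=np.linalg.inv(c['intrinsics']);R=Ro.from_rotvec(s['tcp_rot']).as_matrix()
P=np.array([R@(T@np.r_[Ki@[u,v,1]*c['range_z'][v,u],1])[:3]+s['position'] for v,u in np.argwhere(m>0)])
t=P[abs(P[:,2]-.046)<.006];q,r=cv2.minEnclosingCircle(t[:,:2].astype(np.float32)*1000);print('lid',q,r,t.mean(0),len(t),'zmed',np.median(P[:,2]))
E
python3 tin.py o
```

```text
t: 15.3
position: [0.4332, -0.0996, 0.1543]
tcp_rot: [-3.135, 0.194, -0.001]
force: [0.1, 0.3, 0.6]
finger_gap: 0.0869
grasp_force: 0.0
[(np.int32(395), array([326.90379747, 154.38734177]))]
[[291, 140, 63, 61, 395]]
lid (442.13702392578125, -103.51268005371094) 27.802906036376953 [ 0.45112162 -0.11237042  0.04477644] 264 zmed 0.04368984486543174
```

```bash
sed -i 's/(3,120,60),(22,255,255)/(3,70,60),(35,255,255)/' tin.py; python3 tin.py o; python3 -c "
from h import *
to((.4405,-.103,-.016),-97)"
```

```text
[(np.int32(3414), array([321.14089045, 173.84299941])), (np.int32(1267), array([303.30071034,  30.62983425]))]
[[285, 0, 39, 56, 1267], [289, 140, 65, 68, 3414]]
lid (442.11602783203125, -103.49144744873047) 27.893281936645508 [ 0.44294725 -0.1036491   0.04550855] 3129 zmed 0.04502509531138416
t 15.4 yawy -97.1 dp [0.151 0.051 3.405] spin opts [np.float64(-0.01), np.float64(35.99)] tilt [0.0002 0.0003]
```

```bash
python3 -m pendant '[{"claw":1,"dp":[0.19,0.06,0],"spin":0},{"claw":1,"dp":[0.19,0.06,1],"spin":0},{"claw":1,"dp":[0.19,0.06,2],"spin":0},{"claw":1,"dp":[0.19,0.06,2.8],"spin":0},{"claw":1,"dp":[0.19,0.06,3.2],"spin":0},{"claw":1,"dp":[0.19,0.06,3.4],"spin":0},{"claw":1,"dp":[0.19,0.06,3.4],"spin":0},{"claw":0.4,"dp":[0.19,0.06,3.4],"spin":0},{"claw":0.4,"dp":[0.19,0.06,3.4],"spin":0},{"claw":0.4,"dp":[0.19,0.06,3.4],"spin":0},{"claw":0.4,"dp":[0.19,0.06,3.4],"spin":0},{"claw":0.4,"dp":[0.19,0.06,3.4],"spin":0}]' 25; python3 -m pendant '[{"claw":0,"dp":[0,0,0],"spin":0},{"claw":0,"dp":[0,0,0],"spin":0},{"claw":0,"dp":[0,0,0],"spin":0},{"claw":0,"dp":[0,0,0],"spin":0}]' 25
```

```text
t: 16.6
position: [0.4418, -0.1036, -0.0149]
tcp_rot: [-3.135, 0.194, -0.002]
force: [0.3, 0.1, 3.7]
finger_gap: 0.0556
grasp_force: 25.1
t: 17.0
position: [0.4417, -0.1036, -0.0149]
tcp_rot: [-3.136, 0.194, -0.002]
force: [-0.5, 1.2, 6.3]
finger_gap: 0.0555
grasp_force: 25.0
```

```bash
python3 -m pendant '[{"claw":0,"dp":[0,0,-0.3],"spin":0},{"claw":0,"dp":[0,0,-1],"spin":0},{"claw":0,"dp":[0,0,-2],"spin":0},{"claw":0,"dp":[0,0,-2.6],"spin":0},{"claw":0,"dp":[0,0,-2.6],"spin":0}]' 25; python3 -c "
from h import *
to((.640,.112,.115),-97)"
```

```text
t: 17.5
position: [0.4443, -0.1045, 0.1183]
tcp_rot: [3.134, -0.195, 0.014]
force: [0.4, -0.1, -1.9]
finger_gap: 0.0554
grasp_force: 25.0
t 17.5 yawy -97.1 dp [ 3.348 -4.781  0.091] spin opts [np.float64(-0.02), np.float64(35.98)] tilt [ 0.0088 -0.0021]
```

```bash
python3 -m pendant '[{"claw":0,"dp":[0.5,-0.8,0],"spin":0},{"claw":0,"dp":[1,-1.6,0],"spin":0},{"claw":0,"dp":[1.5,-2.4,0],"spin":0},{"claw":0,"dp":[2,-3.2,0],"spin":0},{"claw":0,"dp":[2.3,-4,0],"spin":0},{"claw":0,"dp":[2.55,-4.7,0],"spin":0},{"claw":0,"dp":[2.55,-4.7,0],"spin":0},{"claw":0,"dp":[2.55,-4.7,0],"spin":0},{"claw":0,"dp":[2.55,-4.7,0],"spin":0}]' 25
cat > pad.py <<'E'
import sys
from h import *
g=sys.argv[1]=='g';lo,hi=((40,80,60),(90,255,255)) if g else ((3,70,60),(35,255,255))
s,c=look('pad_'+sys.argv[1]);T=np.array(c['tool_from_camera']);Ki=np.linalg.inv(c['intrinsics']);R=Ro.from_rotvec(s['tcp_rot']).as_matrix()
m,b=blobs(c['img'],lo,hi,(0,0,640,229),50);print(b[:3])
X=np.argwhere(m>0);Z=np.array([(R@(T@np.r_[Ki@[u,v,1]*c['range_z'][v,u],1])[:3]+s['position']) for v,u in X])
P=np.array([wray(c,s,(u,v),.004)[:2]*1000 for v,u in X[abs(Z[:,2]-.004)<.01]])
g0=np.array(eval(sys.argv[2]));P=P[np.linalg.norm(P-g0,axis=1)<60]
A=np.c_[2*P,np.ones(len(P))];sol=np.linalg.lstsq(A,(P**2).sum(1),rcond=None)[0]
q,r=cv2.minEnclosingCircle(P.astype(np.float32));print('ring fit',sol[:2],'encl',q,r,len(P),'TCP',s['position'])
E
python3 pad.py o '(668,112)'
```

```text
t: 18.4
position: [0.5955, 0.1117, 0.1128]
tcp_rot: [3.133, -0.196, -0.005]
force: [-0.4, 0.0, -1.0]
finger_gap: 0.0557
grasp_force: 25.0
[(np.int32(6180), array([558.75194175,  93.28430421])), (np.int32(3835), array([306.21303781,  98.24511082])), (np.int32(2833), array([136.07695023, 206.00070597]))]
ring fit [667.84257029 112.25841395] encl (667.7802124023438, 112.32150268554688) 43.6816291809082 3813 TCP [0.59547611 0.11173901 0.11283094]
```

View pics/pad_o.png

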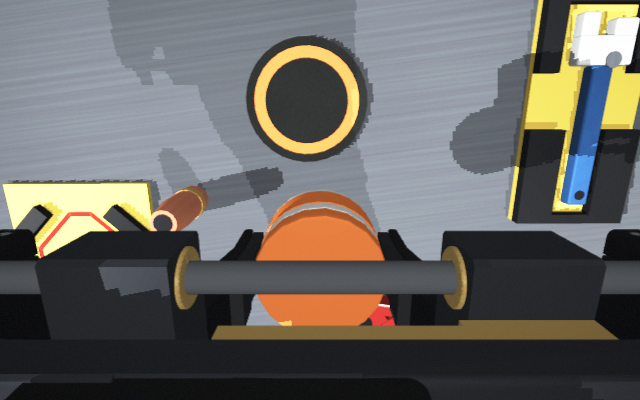

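The wrist view shows the orange ring at (306,98), the nozzle at (165,210) standing and clear, and the tin held upright.

```bash
python3 -c "
from h import *
to((.6673,.1123,-.0105),-97)"
```

```text
t 18.45 yawy -97.2 dp [ 1.422 -0.2    2.473] spin opts [np.float64(-0.04), np.float64(35.96)] tilt [-0.0022 -0.0017]
```

```bash
python3 -m pendant '[{"claw":0,"dp":[0.7,-0.1,0],"spin":0},{"claw":0,"dp":[1.42,-0.2,0],"spin":0},{"claw":0,"dp":[1.42,-0.2,0.3],"spin":0},{"claw":0,"dp":[1.42,-0.2,1],"spin":0},{"claw":0,"dp":[1.42,-0.2,1.7],"spin":0},{"claw":0,"dp":[1.42,-0.2,2.1],"spin":0},{"claw":0,"dp":[1.42,-0.2,2.3],"spin":0},{"claw":0,"dp":[1.42,-0.2,2.4],"spin":0},{"claw":0,"dp":[1.42,-0.2,2.4],"spin":0},{"claw":0,"dp":[1.42,-0.2,2.4],"spin":0}]' 25;python3 -c "
from h import *
to((.6673,.1123,-.0105),-97)"
```

```text
t: 19.45
position: [0.6694, 0.1149, -0.0042]
tcp_rot: [-3.135, 0.195, -0.004]
force: [0.5, -0.6, -1.7]
finger_gap: 0.0561
grasp_force: 25.0
t 19.45 yawy -97.1 dp [-0.036  0.057  0.127] spin opts [np.float64(-0.02), np.float64(35.98)] tilt [0.0024 0.0004]
```

```bash
python3 -m pendant '[{"claw":0,"dp":[-0.04,0.055,0],"spin":0},{"claw":0,"dp":[-0.04,0.055,0.05],"spin":0},{"claw":0,"dp":[-0.04,0.055,0.09],"spin":0},{"claw":0,"dp":[-0.04,0.055,0.11],"spin":0},{"claw":0,"dp":[-0.04,0.055,0.11],"spin":0},{"claw":0,"dp":[-0.04,0.055,0.11],"spin":0}]' 25;python3 -c "
from h import *
to((.6673,.1123,-.0105),-97)"
```

```text
t: 20.05
position: [0.6661, 0.1123, -0.0108]
tcp_rot: [3.135, -0.194, -0.0]
force: [-2.1, 0.4, 1.9]
finger_gap: 0.0558
grasp_force: 25.0
t 20.05 yawy -97.1 dp [ 0.024 -0.002 -0.007] spin opts [np.float64(-0.02), np.float64(35.98)] tilt [-0.0001 -0.0002]
```

```bash
python3 -m pendant '[{"claw":1,"dp":[0.02,0,0],"spin":0},{"claw":1,"dp":[0.02,0,0],"spin":0},{"claw":1,"dp":[0.02,0,0],"spin":0},{"claw":1,"dp":[0.02,0,0],"spin":0},{"claw":1,"dp":[0.02,0,-0.5],"spin":0},{"claw":1,"dp":[0.02,0,-1.3],"spin":0},{"claw":1,"dp":[0.02,0,-2.2],"spin":0},{"claw":1,"dp":[0.02,0,-3.2],"spin":0},{"claw":1,"dp":[0.02,0,-3.2],"spin":0},{"claw":1,"dp":[0.02,0,-3.2],"spin":0}]' 25; sed -i 's/^n,l,st/P0=1\nn,l,st/' tin.py; python3 tin.py o; python3 -c "
from h import *
to((.445,.083,.155),28.6)"
```

```text
t: 21.05
position: [0.668, 0.1125, 0.1507]
tcp_rot: [-3.135, 0.194, -0.005]
force: [0.3, -0.2, -0.6]
finger_gap: 0.0872
grasp_force: 0.0
[(np.int32(5533), array([319.34014097, 179.71913971])), (np.int32(3725), array([533.31033557, 160.21771812])), (np.int32(1306), array([584.02986217, 178.3805513 ]))]
[[496, 94, 101, 135, 3725], [275, 134, 89, 89, 5533], [567, 153, 36, 49, 1306]]
lid (666.3334350585938, 110.36376953125) 27.894695281982422 [0.6674356  0.11015617 0.04940874] 3225 zmed 0.005847355795353129
t 21.1 yawy -97.1 dp [-4.328  1.124 -0.125] spin opts [np.float64(-25.14), np.float64(10.86)] tilt [-0.0004 -0.0003]
```

```bash
python3 -m pendant '[{"claw":1,"dp":[-0.7,0.2,0],"spin":-1.7},{"claw":1,"dp":[-1.4,0.4,0],"spin":-3.4},{"claw":1,"dp":[-2.1,0.6,0],"spin":-5},{"claw":1,"dp":[-2.8,0.8,0],"spin":-6.7},{"claw":1,"dp":[-3.5,1,0],"spin":-8.4},{"claw":1,"dp":[-4.0,1.04,0],"spin":-10},{"claw":1,"dp":[-4.0,1.04,0],"spin":-11.7},{"claw":1,"dp":[-4.0,1.04,0],"spin":-13.4},{"claw":1,"dp":[-4.0,1.04,0],"spin":-15},{"claw":1,"dp":[-4.0,1.04,0],"spin":-16.7},{"claw":1,"dp":[-4.0,1.04,0],"spin":-18.4},{"claw":1,"dp":[-4.0,1.04,0],"spin":-20}]' 25; python3 -m pendant '[{"claw":1,"dp":[0,0,0],"spin":-1.6},{"claw":1,"dp":[0,0,0],"spin":-3.2},{"claw":1,"dp":[0,0,0],"spin":-5.1},{"claw":1,"dp":[0,0,0],"spin":-5.1},{"claw":1,"dp":[0,0,0],"spin":-5.1}]' 25
cat > sq.py <<'E'
from h import *
s,c=look('sq');h=cv2.cvtColor(c['img'],cv2.COLOR_BGR2HSV)
m=cv2.inRange(h,(0,110,50),(9,255,255))|cv2.inRange(h,(170,110,50),(180,255,255));m[229:]=0
m=cv2.morphologyEx(m,cv2.MORPH_CLOSE,np.ones((5,5)));n,l,st,ce=cv2.connectedComponentsWithStats(m);k=1+st[1:,4].argmax();print(st[k])
T=np.array(c['tool_from_camera']);Ki=np.linalg.inv(c['intrinsics']);R=Ro.from_rotvec(s['tcp_rot']).as_matrix()
P=np.array([R@(T@np.r_[Ki@[u,v,1]*c['range_z'][v,u],1])[:3]+s['position'] for v,u in np.argwhere(l==k)])
P=P[abs(P[:,2]-.016)<.005,:2].astype(np.float32)*1000
(cx,cy),(w,hh),a=cv2.minAreaRect(P);print('rect',cx,cy,w,hh,a,'mean',P.mean(0))
yaw=a if w<hh else a-90;print('yaw',yaw);to((cx/1000,cy/1000,-.024),yaw)
E
python3 sq.py
```

```text
t: 22.3
position: [0.4607, 0.0849, 0.1471]
tcp_rot: [-2.156, -2.282, 0.005]
force: [-0.5, -0.3, -1.4]
finger_gap: 0.0868
grasp_force: 0.0
t: 22.8
position: [0.4613, 0.085, 0.1478]
tcp_rot: [-1.611, -2.695, 0.002]
force: [0.4, 0.1, 0.6]
finger_gap: 0.087
grasp_force: 0.0
[ 297  131   50   93 2918]
rect 461.6858825683594 86.02134704589844 45.02253723144531 87.79962158203125 28.809551239013672 mean [456.72235  85.93393]
yaw 28.809551239013672
t 22.85 yawy 28.3 dp [0.013 0.017 3.441] spin opts [np.float64(-0.11), np.float64(35.89)] tilt [-0.0019 -0.    ]
```

View pics/sq.png

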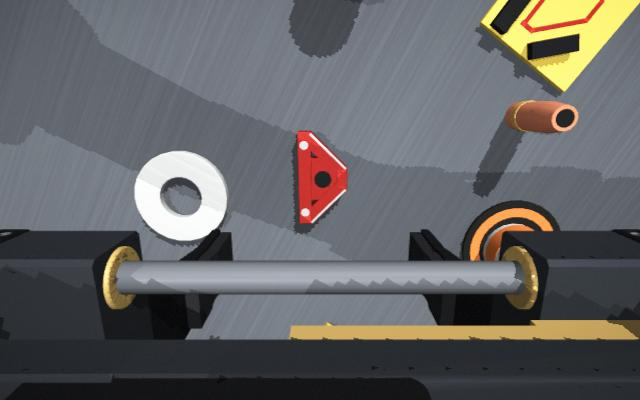

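The wrist view shows the square centred at (321,178) with its corner to the right (tool +y) and the fingers clear of the white ring (181,195). Going down.

```bash
python3 -m pendant '[{"claw":1,"dp":[0.01,0.02,0.7],"spin":-0.1},{"claw":0.8,"dp":[0.01,0.02,1.6],"spin":-0.1},{"claw":0.8,"dp":[0.01,0.02,2.5],"spin":-0.1},{"claw":0.8,"dp":[0.01,0.02,3.1],"spin":-0.1},{"claw":0.8,"dp":[0.01,0.02,3.35],"spin":-0.1},{"claw":0.8,"dp":[0.01,0.02,3.4],"spin":-0.1},{"claw":0.8,"dp":[0.01,0.02,3.4],"spin":-0.1},{"claw":0,"dp":[0.01,0.02,3.4],"spin":-0.1},{"claw":0,"dp":[0.01,0.02,3.4],"spin":-0.1},{"claw":0,"dp":[0.01,0.02,3.4],"spin":-0.1},{"claw":0,"dp":[0.01,0.02,3.4],"spin":-0.1},{"claw":0,"dp":[0.01,0.02,3.4],"spin":-0.1}]' 35; python3 -m pendant '[{"claw":0,"dp":[0,0,0],"spin":0},{"claw":0,"dp":[0,0,0],"spin":0},{"claw":0,"dp":[0,0,0],"spin":0}]' 35
```

```text
t: 24.05
position: [0.4633, 0.0861, -0.0205]
tcp_rot: [1.596, 2.705, 0.0]
force: [-0.1, -1.0, 5.5]
finger_gap: 0.0449
grasp_force: 35.0
t: 24.35
position: [0.4633, 0.0861, -0.0205]
tcp_rot: [1.596, 2.705, -0.0]
force: [-1.2, -0.2, 6.2]
finger_gap: 0.0452
grasp_force: 35.0
```

```bash
python3 -m pendant '[{"claw":0,"dp":[0,0,-0.3],"spin":0},{"claw":0,"dp":[0,0,-1],"spin":0},{"claw":0,"dp":[0,0,-2],"spin":0},{"claw":0,"dp":[0,0,-3],"spin":0},{"claw":0,"dp":[0,0,-3],"spin":0}]' 35; python3 -c "
from h import *
to((.567,.262,.13),-7)"
```

```text
t: 24.85
position: [0.4674, 0.0878, 0.1346]
tcp_rot: [1.592, 2.697, 0.012]
force: [1.0, 0.2, -1.5]
finger_gap: 0.0453
grasp_force: 35.0
t 24.85 yawy 28.9 dp [2.088 3.426 0.123] spin opts [np.float64(-28.82), np.float64(7.18)] tilt [0.0127 0.0015]
```

```bash
python3 -m pendant '[{"claw":0,"dp":[0.4,0.6,0],"spin":1},{"claw":0,"dp":[0.8,1.2,0],"spin":2},{"claw":0,"dp":[1.2,1.9,0],"spin":3},{"claw":0,"dp":[1.6,2.6,0],"spin":4.4},{"claw":0,"dp":[2.09,3.35,0],"spin":5.8},{"claw":0,"dp":[2.09,3.35,0],"spin":7.2},{"claw":0,"dp":[2.09,3.35,0],"spin":7.2},{"claw":0,"dp":[2.09,3.35,0],"spin":7.2},{"claw":0,"dp":[2.09,3.35,0],"spin":7.2}]' 35
python3 - <<'E'
from h import *
s,c=look('nest');print(s['position']);h=cv2.cvtColor(c['img'],cv2.COLOR_BGR2HSV)
m=cv2.inRange(h,(20,70,60),(36,255,255));m[229:]=0
n,l,st,ce=cv2.connectedComponentsWithStats(m);k=1+st[1:,4].argmax();print(st[k])
P=np.array([wray(c,s,(u,v),.006)[:2]*1000 for v,u in np.argwhere(l==k)],np.float32);print('plate',cv2.minAreaRect(P))
r=cv2.inRange(h,(0,110,50),(9,255,255))|cv2.inRange(h,(170,110,50),(180,255,255))
x,y,w,hh=st[k,:4];q=np.zeros_like(r);q[y:y+hh,x:x+w]=r[y:y+hh,x:x+w]
Q=np.array([wray(c,s,(u,v),.006)[:2]*1000 for v,u in np.argwhere(q>0)],np.float32);print('outline',cv2.minAreaRect(Q),len(Q))
E
```

```text
t: 25.75
position: [0.5585, 0.2571, 0.1282]
tcp_rot: [2.354, 2.08, -0.003]
force: [-0.2, -0.2, -1.9]
finger_gap: 0.0451
grasp_force: 35.0
[0.5585319  0.25709236 0.12819257]
[  268    21   124   151 10502]
plate ((575.0313110351562, 326.82745361328125), (123.81868743896484, 101.04766845703125), 82.99966430664062)
outline ((563.5606689453125, 311.7099609375), (113.97183227539062, 59.866878509521484), 64.17002868652344) 1467
```

View pics/nest.png

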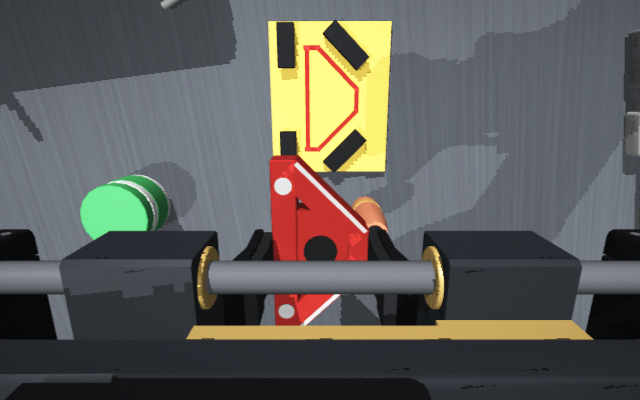

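The wrist view shows the nest outline at (306–357, 46–151) with the corner to the right, matching the held square. The nozzle is at (370,213), clear of it.

```bash
python3 - <<'E'
from h import *
c=capture('wrist');s=read_state();h=cv2.cvtColor(c['img'],cv2.COLOR_BGR2HSV)
r=cv2.inRange(h,(0,110,50),(9,255,255))|cv2.inRange(h,(170,110,50),(180,255,255));r[153:]=0;r[:,:290]=0;r[:,370:]=0
print(cv2.minAreaRect(np.array([wray(c,s,(u,v),.006)[:2]*1000 for v,u in np.argwhere(r>0)],np.float32)))
to((.575,.3268,-.013),-7)
E
```

```text
((576.851318359375, 326.7120361328125), (87.03282165527344, 45.727195739746094), 83.36923217773438)
t 25.85 yawy -7.1 dp [1.421 0.148 2.834] spin opts [np.float64(-0.02), np.float64(35.98)] tilt [-0.0002 -0.0008]
```

```bash
python3 -m pendant '[{"claw":0,"dp":[0.7,0.1,0],"spin":0},{"claw":0,"dp":[1.42,0.17,0],"spin":0},{"claw":0,"dp":[1.42,0.17,0],"spin":0},{"claw":0,"dp":[1.42,0.17,0.8],"spin":0},{"claw":0,"dp":[1.42,0.17,1.6],"spin":0},{"claw":0,"dp":[1.42,0.17,2.2],"spin":0},{"claw":0,"dp":[1.42,0.17,2.4],"spin":0},{"claw":0,"dp":[1.42,0.17,2.5],"spin":0},{"claw":0,"dp":[1.42,0.17,2.5],"spin":0},{"claw":0,"dp":[1.42,0.17,2.5],"spin":0}]' 35
python3 -c "
from h import *
to((.576,.3268,-.014),-7)"
```

```text
t: 26.85
position: [0.5774, 0.3289, 0.0059]
tcp_rot: [2.354, 2.079, 0.005]
force: [-1.3, -0.4, -2.9]
finger_gap: 0.0456
grasp_force: 35.0
t 26.85 yawy -7.1 dp [-0.046 -0.024  0.397] spin opts [np.float64(-0.02), np.float64(35.98)] tilt [0.0029 0.0018]
```

```bash
python3 -m pendant '[{"claw":0,"dp":[-0.045,-0.025,0],"spin":0},{"claw":0,"dp":[-0.045,-0.025,0.1],"spin":0},{"claw":0,"dp":[-0.045,-0.025,0.2],"spin":0},{"claw":0,"dp":[-0.045,-0.025,0.3],"spin":0},{"claw":0,"dp":[-0.045,-0.025,0.36],"spin":0},{"claw":0,"dp":[-0.045,-0.025,0.38],"spin":0},{"claw":0,"dp":[-0.045,-0.025,0.38],"spin":0},{"claw":0,"dp":[-0.045,-0.025,0.38],"spin":0}]' 35
python3 -c "
from h import *
to((.576,.3268,-.014),-7)"
```

```text
t: 27.65
position: [0.5743, 0.3257, -0.0144]
tcp_rot: [2.354, 2.079, -0.002]
force: [-2.8, -2.6, 5.8]
finger_gap: 0.0456
grasp_force: 35.0
t 27.65 yawy -7.1 dp [ 0.026  0.031 -0.008] spin opts [np.float64(-0.02), np.float64(35.98)] tilt [-0.0006 -0.0013]
```

```bash
python3 -m pendant '[{"claw":0.75,"dp":[0,0,0],"spin":0},{"claw":0.75,"dp":[0,0,0],"spin":0},{"claw":0.75,"dp":[0,0,0],"spin":0},{"claw":0.75,"dp":[0,0,-0.3],"spin":0},{"claw":0.75,"dp":[0,0,-1],"spin":0},{"claw":0.8,"dp":[0,0,-2],"spin":0},{"claw":1,"dp":[0,0,-3],"spin":0},{"claw":1,"dp":[0,0,-3.2],"spin":0},{"claw":1,"dp":[0,0,-3.2],"spin":0}]' 35
sed 's/-.016)<.005/-.022)<.004/' sq.py > sq2.py; python3 sq2.py
python3 -c "
from h import *
to((.387,.253,.15),-7);print(read_state()['joint_positions'])"
```

```text
t: 28.55
position: [0.5761, 0.3274, 0.1488]
tcp_rot: [2.353, 2.079, 0.01]
force: [-1.3, 0.3, -0.3]
finger_gap: 0.0835
grasp_force: 0.0
[ 293  133   51   95 3021]
rect 574.5471801757812 325.8824462890625 88.48453521728516 45.19338607788086 82.89507293701172 mean [570.3915  329.24094]
yaw -7.104927062988281
t 28.6 yawy -7.1 dp [-0.007 -0.012  3.399] spin opts [np.float64(-36.0), np.float64(0.0)] tilt [0.0018 0.0005]
t 28.6 yawy -7.1 dp [-1.914 -3.548 -0.088] spin opts [np.float64(-0.02), np.float64(35.98)] tilt [0.0018 0.0005]
[-0.20909654  0.54121547 -0.53901265  1.59694792  0.30430976  1.08631528
 -0.9513589 ]
```

View pics/sq.png

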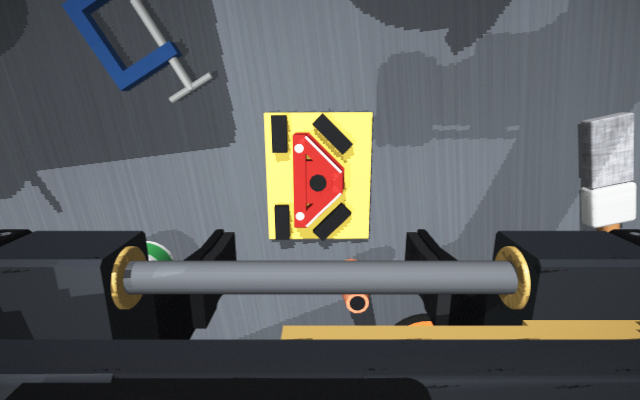

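The square lies in its nest at (318,182) inside the strips, yaw −7.1°, at the right height. The nozzle is still standing. Now the green tin.

```bash
python3 -m pendant '[{"claw":1,"dp":[-0.4,-0.7,0],"spin":0},{"claw":1,"dp":[-0.8,-1.4,0],"spin":0},{"claw":1,"dp":[-1.2,-2.2,0],"spin":0},{"claw":1,"dp":[-1.6,-3,0],"spin":0},{"claw":1,"dp":[-1.9,-3.55,0],"spin":0},{"claw":1,"dp":[-1.9,-3.55,0],"spin":0},{"claw":1,"dp":[-1.9,-3.55,0],"spin":0},{"claw":1,"dp":[-1.9,-3.55,0],"spin":0}]' 25
python3 tin.py g;python3 -c "
from h import *
to((.387,.253,-.015),-7)"
```

```text
t: 29.4
position: [0.3875, 0.2537, 0.1443]
tcp_rot: [-2.355, -2.079, 0.001]
force: [-0.7, -0.0, 0.4]
finger_gap: 0.087
grasp_force: 0.0
[(np.int32(3534), array([320.35116016, 181.75608376]))]
[[288, 146, 66, 70, 3534]]
lid (388.3793640136719, 255.84066772460938) 28.07833480834961 [0.38859215 0.25689776 0.04550231] 3284 zmed 0.045469640884555636
t 29.45 yawy -7.1 dp [-0.019 -0.007  3.188] spin opts [np.float64(-0.03), np.float64(35.97)] tilt [-0.0009  0.0004]
```

```bash
python3 -m pendant '[{"claw":1,"dp":[0.04,0.02,0.6],"spin":0},{"claw":1,"dp":[0.04,0.02,1.5],"spin":0},{"claw":1,"dp":[0.04,0.02,2.4],"spin":0},{"claw":1,"dp":[0.04,0.02,2.9],"spin":0},{"claw":1,"dp":[0.04,0.02,3.15],"spin":0},{"claw":1,"dp":[0.04,0.02,3.15],"spin":0},{"claw":0.3,"dp":[0.04,0.02,3.15],"spin":0},{"claw":0.3,"dp":[0.04,0.02,3.15],"spin":0},{"claw":0.3,"dp":[0.04,0.02,3.15],"spin":0},{"claw":0.3,"dp":[0.04,0.02,3.15],"spin":0},{"claw":0.3,"dp":[0.04,0.02,3.15],"spin":0},{"claw":0.3,"dp":[0.04,0.02,3.15],"spin":0}]' 25; python3 -m pendant '[{"claw":0,"dp":[0,0,0],"spin":0},{"claw":0,"dp":[0,0,-0.3],"spin":0},{"claw":0,"dp":[0,0,-1],"spin":0},{"claw":0,"dp":[0,0,-2],"spin":0},{"claw":0,"dp":[0,0,-2.6],"spin":0},{"claw":0,"dp":[0,0,-2.6],"spin":0}]' 25; python3 -c "
from h import *
to((.573,-.405,.115),-7)"
```

```text
t: 30.65
position: [0.3884, 0.2556, -0.012]
tcp_rot: [2.354, 2.079, 0.001]
force: [-0.9, -0.5, 5.7]
finger_gap: 0.0552
grasp_force: 25.0
t: 31.25
position: [0.3905, 0.2574, 0.1212]
tcp_rot: [2.353, 2.078, 0.013]
force: [0.8, 0.7, -1.9]
finger_gap: 0.0557
grasp_force: 25.0
t 31.25 yawy -7.1 dp [-12.695   5.261   0.098] spin opts [np.float64(-0.02), np.float64(35.98)] tilt [0.0078 0.004 ]
```

```bash
python3 -m pendant '[{"claw":0,"dp":[-0.5,0.5,0],"spin":0},{"claw":0,"dp":[-1.1,1.1,0],"spin":0},{"claw":0,"dp":[-1.8,1.8,0],"spin":0},{"claw":0,"dp":[-2.6,2.4,0],"spin":0},{"claw":0,"dp":[-3.5,2.9,0],"spin":0},{"claw":0,"dp":[-4.5,3.2,0],"spin":0},{"claw":0,"dp":[-5.4,3.5,0],"spin":0},{"claw":0,"dp":[-6.3,3.8,0],"spin":0},{"claw":0,"dp":[-7.2,4.1,0],"spin":0},{"claw":0,"dp":[-8.1,4.3,0],"spin":0},{"claw":0,"dp":[-9,4.5,0],"spin":0},{"claw":0,"dp":[-9.9,4.7,0],"spin":0}]' 25; python3 -c "
from h import *
to((.573,-.405,.115),-7)"
```

```text
t: 32.45
position: [0.5587, -0.2662, 0.1151]
tcp_rot: [-2.352, -2.078, 0.003]
force: [0.7, 0.3, -2.1]
finger_gap: 0.0553
grasp_force: 25.0
t 32.45 yawy -7.1 dp [-2.719e+00  6.270e-01 -2.000e-03] spin opts [np.float64(-0.02), np.float64(35.98)] tilt [-0.0034  0.0011]
```

```bash
python3 -m pendant '[{"claw":0,"dp":[-0.8,0.2,0],"spin":0},{"claw":0,"dp":[-1.6,0.4,0],"spin":0},{"claw":0,"dp":[-2.3,0.6,0],"spin":0},{"claw":0,"dp":[-2.7,0.63,0],"spin":0},{"claw":0,"dp":[-2.7,0.63,0],"spin":0},{"claw":0,"dp":[-2.7,0.63,0],"spin":0}]' 25; python3 pad.py g '(582,-335)'; python3 -c "
from h import *
to((.582,-.3353,-.008),-7)"
```

```text
t: 33.05
position: [0.574, -0.4009, 0.1158]
tcp_rot: [-2.351, -2.078, -0.0]
force: [0.2, 0.4, -1.8]
finger_gap: 0.0552
grasp_force: 25.0
[(np.int32(3606), array([320.01941209, 103.9306711 ])), (np.int32(2936), array([320.13964578, 211.32935967]))]
ring fit [ 581.98677384 -335.37183481] encl (581.9437866210938, -335.4058837890625) 43.50968551635742 3590 TCP [ 0.57401752 -0.40091558  0.11576546]
t 33.1 yawy -7.0 dp [ 1.295 -0.007  2.491] spin opts [np.float64(-35.99), np.float64(0.01)] tilt [-0.0014  0.0025]
```

```bash
python3 -m pendant '[{"claw":0,"dp":[0.6,0,0],"spin":0},{"claw":0,"dp":[1.29,0,0],"spin":0},{"claw":0,"dp":[1.29,0,0.5],"spin":0},{"claw":0,"dp":[1.29,0,1.2],"spin":0},{"claw":0,"dp":[1.29,0,1.8],"spin":0},{"claw":0,"dp":[1.29,0,2.1],"spin":0},{"claw":0,"dp":[1.29,0,2.25],"spin":0},{"claw":0,"dp":[1.29,0,2.3],"spin":0},{"claw":0,"dp":[1.29,0,2.3],"spin":0},{"claw":0,"dp":[1.29,0,2.3],"spin":0}]' 25;python3 -c "
from h import *
to((.582,-.3357,-.008),-7)"
```

```text
t: 34.1
position: [0.5838, -0.3389, 0.004]
tcp_rot: [2.353, 2.078, 0.002]
force: [-0.0, -0.7, -1.8]
finger_gap: 0.0553
grasp_force: 25.0
t 34.1 yawy -7.1 dp [ 0.059 -0.045  0.24 ] spin opts [np.float64(-0.02), np.float64(35.98)] tilt [ 0.0024 -0.0012]
```

```bash
python3 -m pendant '[{"claw":0,"dp":[0.06,-0.04,0],"spin":0},{"claw":0,"dp":[0.06,-0.04,0.08],"spin":0},{"claw":0,"dp":[0.06,-0.04,0.15],"spin":0},{"claw":0,"dp":[0.06,-0.04,0.2],"spin":0},{"claw":0,"dp":[0.06,-0.04,0.23],"spin":0},{"claw":0,"dp":[0.06,-0.04,0.23],"spin":0},{"claw":0,"dp":[0.06,-0.04,0.23],"spin":0}]' 25;python3 -c "
from h import *
to((.582,-.3357,-.008),-7)"
```

```text
t: 34.8
position: [0.5808, -0.3354, -0.0079]
tcp_rot: [-2.354, -2.079, 0.001]
force: [-2.6, 1.5, 7.1]
finger_gap: 0.0552
grasp_force: 25.0
t 34.8 yawy -7.1 dp [-0.003  0.024  0.002] spin opts [np.float64(-0.02), np.float64(35.98)] tilt [-0.0008 -0.0003]
```

```bash
python3 -m pendant '[{"claw":1,"dp":[0,0.02,0],"spin":0},{"claw":1,"dp":[0,0.02,0],"spin":0},{"claw":1,"dp":[0,0.02,0],"spin":0},{"claw":1,"dp":[0,0.02,0],"spin":0},{"claw":1,"dp":[0,0.02,-0.5],"spin":0},{"claw":1,"dp":[0,0.02,-1.3],"spin":0},{"claw":1,"dp":[0,0.02,-2.2],"spin":0},{"claw":1,"dp":[0,0.02,-3.2],"spin":0},{"claw":1,"dp":[0,0.02,-3.2],"spin":0},{"claw":1,"dp":[0,0.02,-3.2],"spin":0}]' 25; python3 tin.py g; python3 -m pendant '[{"claw":1,"dp":[-0.8,-0.8,-0.5],"spin":0},{"claw":1,"dp":[-1.6,-1.6,-0.5],"spin":0},{"claw":1,"dp":[-2.4,-2.2,-0.5],"spin":0},{"claw":1,"dp":[-2.4,-2.2,-0.5],"spin":0},{"claw":1,"dp":[-2.4,-2.2,-0.5],"spin":0},{"claw":1,"dp":[-2.4,-2.2,-0.5],"spin":0}]'; python3 - <<'E'
from h import *
c=capture('top');im=c['img'];cv2.imwrite('pics/final.png',cv2.resize(im[90:230,165:475],None,fx=2.5,fy=2.5,interpolation=2))
E
```

```text
t: 35.8
position: [0.5829, -0.3358, 0.1526]
tcp_rot: [2.352, 2.078, 0.001]
force: [-1.0, 0.1, -0.3]
finger_gap: 0.0869
grasp_force: 0.0
[(np.int32(5515), array([317.9256573 , 175.80598368]))]
[[274, 131, 89, 87, 5515]]
lid (581.5910034179688, -334.9052734375) 27.841934204101562 [ 0.58164041 -0.33387956  0.04945508] 3220 zmed 0.048733985691013434
t: 36.45
position: [0.4584, -0.4396, 0.1744]
tcp_rot: [-2.352, -2.079, -0.002]
force: [0.4, 0.7, 0.3]
finger_gap: 0.0872
grasp_force: 0.0
```

View pics/final.png

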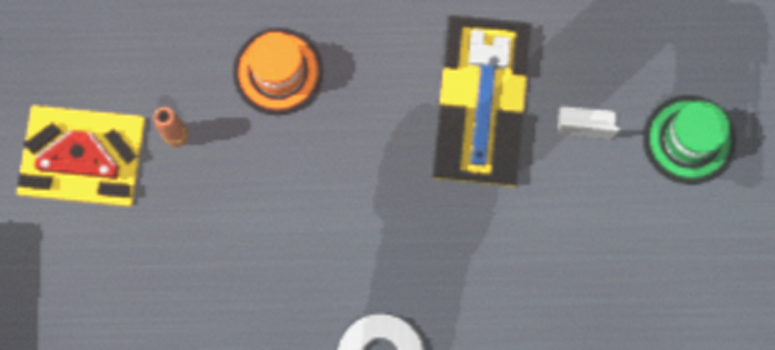

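All four pieces are in place: square (76,155), orange tin (278,62), wrench (485,90) and green tin (695,125). The nozzle (170,125) stands where it was, so I'm handing in.

```bash
python3 -c "
from cell import *
print(sign_off())"
```

```text
the job is handed in; nothing more can be done
None
```

The job is handed in at about 37 s: the wrench and red square lie flat in their recesses, both tins stand lids up within about 2 mm of their pad centres, and the nozzle stands where it was in the final picture.

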